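# Get the box cutter out of its storage tube and lay it on the knife rest

### The job

The box cutter has slid down inside the longer square storage tube: pick the tube up, tip it mouth-down close above the bench so that the cutter's handle slides part-way out (3 cm or more, at most half its length), and lay the tube back flat on the bench. Then take the cutter by its exposed handle end, draw it out and lay it across both supports of the knife rest, centred, blade towards the upright guard plate, and let go; never let the cutter drop out onto the bench. The tube stays lying on the bench, and leave the shorter tube and the other things on the bench where they are.

Things in the scene. Friction and masses are not known exactly. Their poses are not given: they have to be found in the camera images.
- long_tube_center (a point): Centre of the longer square aluminium tube, half-way up, 23 mm above the bench as it lies. Loose, 260 g. Site x = its axis, +x to the closed end; z up. Mouth at x = -97.5 mm, closed end at +102.5 mm. Body 36 x 36 mm outside, 5 mm clear of the bench: it lies on a 46 mm square grey collar (mouth, 12 mm long) and cap (closed end, 12 mm long).
- long_tube_mouth (a point): Centre of the long tube's open mouth, same axes (+x inwards). Inside 25 x 25 mm, 188 mm deep, floor 10.5 mm above the bench as it lies. Slick white lining: friction about 0.2 on the cutter, which slides when tipped 15 degrees or more and stays put when level. Nothing at the mouth holds the cutter back; the bench stops its tail while the mouth is kept low, else it slides right out.
- cutter_center (a point): Centre of the yellow box cutter, half-way up. 158 mm long, 60 g, balanced 70 mm from the tail; +y to the blade, z up (switch side). Handle 20 mm wide (x), 14 high, from y = -79 (tail) to +61 mm, then a thin blade to +79 mm; switch 4 mm high on top. It starts on the floor of the long tube, blade to the closed end, tail 12 to 28 mm inside the mouth.
- cutter_tail (a point): Middle of the tail end face of the cutter's handle (79 mm from cutter_center towards -y); same axes.
- rest_seat (a point): Knife rest (fixed): point midway between its two supports, at their notch floors, 32 mm above the bench. Site x = its length, +x to the guard plate. Supports 10 mm thick, 50 wide, at x = -34 and +34 mm, tops 51 mm above the bench; notches 32 mm wide, open on top. The cutter lies along x in both, blade to +x, its centre 7 mm above this point.
- short_tube_center (a point): Centre, half-way up, of the shorter tube of the same make (120 mm tube, 125 mm over all, 46 mm square ends), empty, loose; axis x. A bystander.
- tape_roll: Roll of brown packing tape lying flat, diameter 104, 48 mm high; origin under its centre. Bystander, loose.
- label_roll: Roll of white labels, diameter 68, 40 mm high; origin under its centre. Bystander, loose.
- ink_pad: Ink pad, 62 (x) x 92 (y) x 14 mm; origin under its centre. Bystander, loose.
- date_stamp: Date stamp standing, 34 x 32 x 87 mm; origin under its centre. Bystander, loose.
- jar: White jar with a cap, diameter 72, 121 mm high; origin under its centre. Bystander, loose.
- rest_guard (a point): Middle of the upright steel guard plate of the knife rest (6 x 50 x 52 mm), 104 mm from rest_seat in +x, top 60 mm above the bench. It stands on the rest's steel base plate, 70 mm wide and 8 mm thick, which reaches from x = -80 to +110 mm of rest_seat.
- scissors: Yellow-handled scissors lying flat, 206 (x) x 84 (y) x 11 mm, blades (20 mm wide) to +x, handle rings 84 mm wide at -x; origin under the middle. Bystander, loose.

How it is judged:
On the way, in this order (a step that is already met when the one before it is completed fails the run):
1. the long tube is tipped mouth-down (15 degrees or more) and the cutter's tail stands 25 mm or more out of the mouth, with at least 40 mm of the cutter still inside (angle between long_tube_center's own x axis and vertical below 1.31 rad and x of cutter_tail in the frame of long_tube_mouth between -0.118 and -0.025 m), for 0.1 s.
2. with the tube lying flat on the bench again, the fingers grip the cutter while its tail stands 25 mm or more out and at least 40 mm of it is still inside (angle between long_tube_center's own x axis and vertical between 1.5 and 1.64 rad and height (world z) of long_tube_center below 0.03 m and contact force between the fingers and cutter above 2 N and x of cutter_tail in the frame of long_tube_mouth between -0.118 and -0.025 m), for 0.15 s.
At the end, for the whole second after the job is handed in: The cutter lies in the notches of both supports of the knife rest, switch up, blade towards the guard plate, its centre within 20 mm along the rest of the midpoint between the supports, and the empty long tube lies flat on the bench (x of cutter_center in the frame of rest_seat between -0.02 and 0.02 m and y of cutter_center in the frame of rest_seat between -0.009 and 0.009 m and z of cutter_center in the frame of rest_seat between 0.003 and 0.011 m and x of cutter_tail in the frame of rest_seat below -0.04 m and angle between the y axis of cutter_center and the x axis of rest_seat, either way round below 0.15 rad and angle between cutter_center's own z axis and vertical below 0.15 rad and angle between long_tube_center's own x axis and vertical between 1.5 and 1.64 rad and height (world z) of long_tube_center between 0.015 and 0.03 m); the robot touches nothing.
It fails at once if the cutter lies loose on the bench (height (world z) of cutter_center below 0.012 m and angle between cutter_center's own z axis and vertical below 0.15 rad).
It fails at once if the shorter tube or another bystander is moved by more than 30 mm (distance of any of short_tube_center, tape_roll, label_roll, ink_pad, date_stamp, jar, scissors from where it was at the start of the episode above 0.03 m).
It also fails if it takes over 61 s, if anything falls off the work surface, if the arm or the gripper's body presses on something with over 40 N, if the wrist force passes 120 N, or if a joint passes its speed limit or range.

### The arm

A 6-joint arm with a two-finger parallel gripper is mounted at the origin on a cart in front of the work surface, level with it; the furniture and walls round the work are solid. World frame = base frame: x ahead of the robot, y to its left, z up, the work surface at z = 0. Lengths are in m, angles in rad, forces in N, time in s.
With the tool pointing down it reaches from about 0.375 to 0.975 m from the base axis. Payload 3.8 kg.
Tool frame: the origin (TCP) lies where the fingers leave the gripper's body, on its centre line; the fingertips stand 73 mm ahead of it and the grasp point (between the pads) lies 54 mm ahead of it; z points along the fingers, y is the line along which they close (so a half turn about z gives the same grasp; the last joint's range is limited). The gripper opens to 85 mm and grips with 20 to 120 N. Pads are 22 mm wide; open, the fingers measure 114 mm over their backs; the gripper's body (76 mm by 85 mm) begins 54 mm behind the grasp point. The pads swing forward as they close: fully open they stand 13 mm farther back than shut.
Start: joints at [-0.037, 0.264, 1.604, -0, 1.274, -0.037], TCP at [0.675, -0, 0.304] pointing down, gripper open.
Joint ranges: [-2.63, 2.63], [-0.94, 2.18], [0.31, 2.57], [-1.31, 4.45], [0, 2.66], [-2.55, 2.55]. Speed limits (rad/s): [2.57, 2.57, 3.14, 3.14, 3.14, 3.14].

### API

Orientations are given as a rotation vector (axis times angle).
In Python, from workcell import read_state, viewer, bot gives the robot as it stands.
- The arm moves only by the tool jog_arm, never from a script. Its argument "increments" is a list that holds one entry, the list of rows, each a list of 7 numbers: the shift along the tool's x, y, z in units of 30 mm (1.0 is 30 mm), then the turn, a rotation vector about the tool's x, y, z in units of 6 degrees (1.0 is 6 degrees), then the opening, from -1 (shut) to 1 (fully open). A call has exactly 5 rows; each row shifts and turns the commanded pose from where the row before left it, along the tool's axes as they then stand; what a row does not reach is not made up. A row lasts 1/12 s, in which the tool goes at most 41.7 mm and 7.16 degrees, less where a joint would pass 70% of its speed; a pose out of reach is approached as far as the arm can. A call is refused whole if a number of a shift passes 1 or a number of a turn 1, either way. A call with a gripper value outside its range is refused whole. The fingers move at their own pace and stop on an object; "force" is the grip in N (left out, the last holds). Time passes only in rows, so rows that do not move let the fingers close, or fill a call up. It gives the time, the measured TCP pose, the force, the opening and the grip force at its end, in the units of the state.
- read_state(): the state, without advancing time (a new reading comes with each control period).
- viewer.read_camera(name): name is "scene" or "side" or "wrist"; returns (picture, depth): 384x512x3 uint8, blue, green, red; 384x512 float32, m along the optical axis (not along the pixel's ray), 0 where there is no reading.
- viewer.camera_params(name): a dict with "fx", "fy", "cx", "cy" (pixels), "k1" (the pictures are not rectified: a ray, as slopes to the right and down, at radius r is drawn at 1 + k1 r^2 times it, then the intrinsics apply), "R" (3x3) and "t" (3): a world point X has camera coordinates R X + t; the wrist camera has in their place "hand_eye" (4x4, takes a point from camera to tool coordinates, whose origin is the TCP and whose axes are the flange's). Camera axes: x right, y down, z forward; pixel columns grow to the right and rows downward; lengths in m; the calibration is good to about 2 mm. A picture is of the moment at which its call begins: read the wrist's pose just before it. camera_params takes no time and is no camera call.
- bot.finish_job(): hands the job in; it is judged then, once.
The state is a dict: "time": time; "q": joint angles; "joint_vel": joint speeds; "joint_torque": joint torques, N m; "tool_pos": TCP position; "tcp_rot": TCP orientation; "wrist_force": force on the tool from outside, world axes, zero at the start; "torque": the same for the moment, N m; "width": opening from 0.0 (shut) to 1.0 (fully open); "grip_force": force on a finger pad.
Only numpy, scipy, OpenCV 4.12 (cv2) and the standard library are available. Lean on these libraries where they do the work, as an engineer would, in place of code of your own. Each camera call takes 0.05 s, during which the arm holds its last target. There are 200 camera calls.

## Working session

There is one attempt and no reset: what is moved stays moved. The work goes in short steps, Python scripts to look and compute and a tool call to move; the robot and the scene stay as the last step left them, time stands still between calls to the robot, and variables do not carry over. Pictures are saved under pics/ and viewed, at most 10 in all, crops included, and the job is handed in when it is done.

Besides the shell and the picture viewer there is one more tool, called after ">>>" by a JSON object that holds its "name" and its "arguments". jog_arm: Moves the arm, as the interface text tells. Its arguments: {"type":"object","properties":{"increments":{"type":"array","items":{"type":"array","items":{"type":"array","items":{"type":"number"}}}},"force":{"type":"number"}},"required":["increments"]}

```bash
ls; mkdir -p pics; cat > h.py <<'E'
import numpy as np,cv2
from scipy.spatial.transform import Rotation as Ro
from workcell import read_state,viewer,bot
def cloud(name):
    s=read_state(); p=viewer.camera_params(name); im,d=viewer.read_camera(name)
    K=np.array([[p['fx'],0,p['cx']],[0,p['fy'],p['cy']],[0,0,1.]])
    v,u=np.mgrid[:384,:512]
    un=cv2.undistortPoints(np.stack([u,v],-1).reshape(-1,1,2).astype(float),K,np.array([p['k1'],0,0,0.])).reshape(384,512,2)
    c=np.dstack([un*d[...,None],d])
    if 'R' in p: X=(c-np.array(p['t']))@np.array(p['R'])
    else:
        H=np.array(p['hand_eye']); c=c@H[:3,:3].T+H[:3,3]
        X=c@Ro.from_rotvec(s['tcp_rot']).as_matrix().T+np.array(s['tool_pos'])
    X[d==0]=np.nan
    return im,X
E
python3 - <<'E'
from h import *
for n in('scene','side'):
    im,X=cloud(n); cv2.imwrite(f'pics/{n}0.png',im); np.savez(f'{n}0.npz',im=im,X=X)
print(read_state())
E
```

```text
pics
{'time': 0.1, 'q': array([-3.69208051e-02,  2.64698251e-01,  1.60528208e+00, -1.13371541e-05,
        1.27370622e+00, -3.68857711e-02]), 'joint_vel': array([-0.00140507, -0.00178892, -0.00305996,  0.00035829,  0.00092872,
       -0.00013437]), 'joint_torque': array([ 2.96398039e-04, -5.16707003e+01, -3.68589377e+01,  1.30520286e-05,
        6.22219843e-03,  5.24967299e-05]), 'tool_pos': array([6.74467320e-01, 7.98921168e-07, 3.02648492e-01]), 'tcp_rot': array([-2.22039645, -2.22032605,  0.00224972]), 'wrist_force': array([-0.56902268,  0.54616037, -0.02345872]), 'torque': array([-0.04483914, -0.01315816, -0.04473565]), 'grip_force': 0.0, 'width': 0.9995350020044955}
```

View pics/scene0.png

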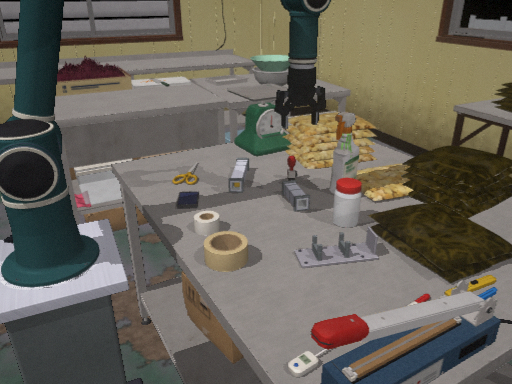

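View pics/side0.png

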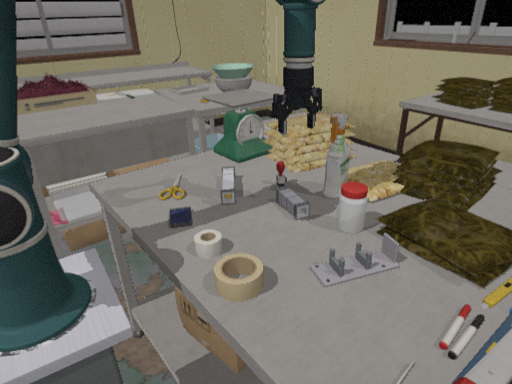

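The tubes are at scene pixels (240,175) and (295,195), the rest at (336,250), with its guard at (373,240) to the right. Next I build a top-down map to measure them.

```bash
python3 - <<'E'
from h import *
S=600 # px per m ; x up, y left
out=np.zeros((600,800,3),np.uint8)
for n in('scene0','side0'):
    z=np.load(n+'.npz'); X=z['X'].reshape(-1,3); im=z['im'].reshape(-1,3)
    ok=(X[:,2]>-.02)&(X[:,2]<.14)&(X[:,0]>.15)&(X[:,0]<1.1)&(abs(X[:,1])<.65)
    X=X[ok];im=im[ok];o=np.argsort(X[:,2]);X=X[o];im=im[o]
    for p,c in zip(X,im):
        r=int(600-(p[0]-.15)*S);q=int(400-p[1]*S)
        if 1<=r<599 and 1<=q<799: out[r-1:r+1,q-1:q+1]=c
for k in range(2,12): cv2.putText(out,f'x{k/10}',(0,int(600-(k/10-.15)*S)),0,.4,(0,255,255))
for k in range(-6,7): cv2.putText(out,f'{k/10}',(int(400-k/10*S),10),0,.4,(0,255,0)); cv2.line(out,(int(400-k/10*S),12),(int(400-k/10*S),18),(0,255,0))
cv2.imwrite('pics/top.png',out)
E
```

```text
(no output)
```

View pics/top.png

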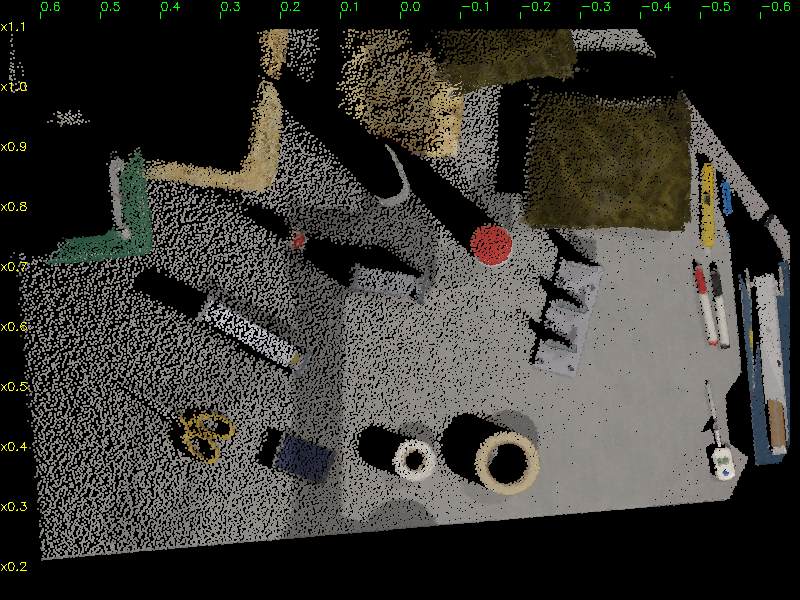

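The long tube runs from its mouth (yellow tail visible, about x 0.55, y 0.175) to about x 0.65, y 0.34. The rest is near (0.62,-0.26), with its guard at the far end.

```bash
python3 - <<'E'
from h import *
P=[];C=[]
for n in('scene0','side0'):
    z=np.load(n+'.npz'); P.append(z['X'].reshape(-1,3)); C.append(z['im'].reshape(-1,3))
    X=P[-1]
    def sel(x0,x1,y0,y1,z0,z1): return X[(X[:,0]>x0)&(X[:,0]<x1)&(X[:,1]>y0)&(X[:,1]<y1)&(X[:,2]>z0)&(X[:,2]<z1)]
    T=sel(.48,.72,.14,.38,.034,.055)
    r=cv2.minAreaRect(T[:,:2].astype(np.float32)); print(n,'tube',len(T),cv2.boxPoints(r).round(3).tolist(),r, 'z',np.percentile(T[:,2],[5,50,95]))
    R=sel(.48,.74,-.34,-.2,.042,.065); 
    m,l=cv2.kmeans(R[:,:2].astype(np.float32),3,None,(3,50,1e-5),5,0)[1:]
    for k in range(3): q=R[m[:,0]==k]; print('rest',l[k].round(4),len(q),q.max(0).round(3),q.min(0).round(3))
    B=sel(.48,.74,-.36,-.2,.005,.012); r=cv2.minAreaRect(B[:,:2].astype(np.float32)); print('base',cv2.boxPoints(r).round(3).tolist(),r[1],np.median(B[:,2]))
E
```

```text
scene0 tube 323 [[0.5180000066757202, 0.16599999368190765], [0.5569999814033508, 0.14399999380111694], [0.6579999923706055, 0.3190000057220459], [0.6179999709129333, 0.3409999907016754]] ((0.5877507925033569, 0.24246472120285034), (0.20150931179523468, 0.04553010314702988), 60.21037673950195) z [0.037923   0.04484844 0.049663  ]
rest [ 0.5718 -0.2715] 51 [ 0.583 -0.244  0.055] [ 0.563 -0.295  0.042]
rest [ 0.7042 -0.3065] 104 [ 0.712 -0.28   0.064] [ 0.697 -0.328  0.042]
rest [ 0.6379 -0.2873] 54 [ 0.649 -0.261  0.055] [ 0.628 -0.312  0.042]
base [[0.5009999871253967, -0.3490000069141388], [0.7200000286102295, -0.3540000021457672], [0.7239999771118164, -0.20999999344348907], [0.5040000081062317, -0.20399999618530273]] (0.144815593957901, 0.21984390914440155) 0.010095979394397804
side0 tube 341 [[0.5189999938011169, 0.16699999570846558], [0.5590000152587891, 0.14399999380111694], [0.6600000262260437, 0.3160000145435333], [0.6200000047683716, 0.33899998664855957]] ((0.5897168517112732, 0.24158719182014465), (0.19989101588726044, 0.04572966322302818), 59.644142150878906) z [0.03860399 0.04189053 0.04696025]
rest [ 0.7051 -0.3057] 136 [ 0.713 -0.279  0.061] [ 0.699 -0.33   0.042]
rest [ 0.6378 -0.2881] 53 [ 0.649 -0.262  0.053] [ 0.629 -0.311  0.042]
rest [ 0.5717 -0.2722] 56 [ 0.582 -0.247  0.052] [ 0.563 -0.294  0.042]
base [[0.5199999809265137, -0.2939999997615814], [0.703000009059906, -0.3400000035762787], [0.7210000157356262, -0.26899999380111694], [0.5379999876022339, -0.22300000488758087]] (0.07258537411689758, 0.18936823308467865) 0.008067930783369386
```

>>> {"name": "jog_arm", "arguments": {"increments": [[[1,-0.36,0.3,0,0,0,1],[1,-0.36,0.3,0,0,0,1],[1,-0.36,0.3,0,0,0,1],[1,-0.36,0.3,0,0,0,1],[1,-0.36,0.3,0,0,0,1]]]}}

```text
time: 0.52
tool_pos: [0.62, 0.151, 0.2579]
tcp_rot: [-2.222, -2.22, 0.001]
wrist_force: [0.8, 0.5, 0.5]
width: 0.999
grip_force: 0.0
```

>>> {"name": "jog_arm", "arguments": {"increments": [[[1,-0.36,0.3,0,0,0,1],[1,-0.36,0.3,0,0,0,1],[1,-0.36,0.3,0,0,0,1],[0,0,0,0,0,1,1],[0,0,0,0,0,1,1]]]}}

```text
time: 0.93
tool_pos: [0.5867, 0.2418, 0.2301]
tcp_rot: [-2.442, -1.975, 0.005]
wrist_force: [-0.9, -0.4, -0.4]
width: 1.001
grip_force: 0.0
```

>>> {"name": "jog_arm", "arguments": {"increments": [[[0,0,0,0,0,1,1],[0,0,0,0,0,1,1],[0,0,0,0,0,1,1],[0,0,0,0,0,0,1],[0,0,0,0,0,0,1]]]}}

```text
time: 1.35
tool_pos: [0.5883, 0.2399, 0.2314]
tcp_rot: [-2.718, -1.575, 0.001]
wrist_force: [-0.4, 0.1, -0.1]
width: 1.003
grip_force: 0.0
```

```bash
cat > look.py <<'E'
import sys
from h import *
s=read_state(); R=Ro.from_rotvec(s['tcp_rot']).as_matrix(); print(s['time'],s['tool_pos'].round(4),'toolx',R[:,0].round(3),'z',R[:,2].round(3),s['q'].round(2))
im,X=cloud('wrist'); cv2.imwrite(f'pics/{sys.argv[1]}.png',im); np.savez(sys.argv[1],im=im,X=X)
E
cat > tube.py <<'E'
import sys
from h import *
z=np.load(sys.argv[1]+'.npz');X=z['X'].reshape(-1,3)
T=X[(X[:,0]>.45)&(X[:,0]<.75)&(X[:,1]>.1)&(X[:,1]<.4)&(X[:,2]>.034)&(X[:,2]<.06)]
r=cv2.minAreaRect(T[:,:2].astype(np.float32));print(len(T),r,np.percentile(T[:,2],[5,50,95]))
E
python3 look.py w1; python3 tube.py w1
```

```text
1.35 [0.5883 0.2399 0.2314] toolx [ 0.497  0.867 -0.001] z [-0.001 -0.    -1.   ] [0.35 0.24 1.77 0.   1.13 0.87]
10455 ((0.6576741337776184, 0.20843586325645447), (0.1996822953224182, 0.19785410165786743), 60.5971565246582) [0.0394292  0.04070321 0.04563325]
```

View pics/w1.png

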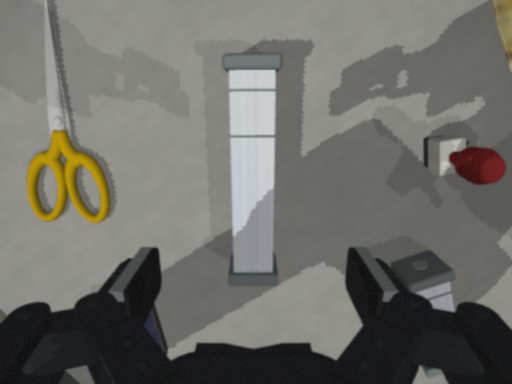

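```bash
python3 - <<'E'
from h import *
z=np.load('w1.npz');X=z['X'].reshape(-1,3)
d=X-[.587,.24,0];u=np.array([.5,.866]);a=d[:,:2]@u;b=d[:,:2]@[.866,-.5]
k=(abs(a)<.13)&(abs(b)<.05)&(X[:,2]>.034)&(X[:,2]<.06)
T=X[k];r=cv2.minAreaRect(T[:,:2].astype(np.float32));print(r,np.percentile(a[k],[0,1,99,100]),np.percentile(b[k],[1,99]))
for n in('scene0','side0'):
    z=np.load(n+'.npz');X=z['X'].reshape(-1,3);c=z['im'].reshape(-1,3).astype(int)
    k=(c[:,2]-c[:,0]>40)&(X[:,0]>.5)&(X[:,0]<.7)&(X[:,1]>.12)&(X[:,1]<.36)
    print(n,k.sum(),X[k].mean(0).round(3), X[k].min(0).round(3),X[k].max(0).round(3))
E
```

```text
((0.5909683108329773, 0.24603405594825745), (0.19962908327579498, 0.045017827302217484), 60.501434326171875) [-0.09266078 -0.08966812  0.10548825  0.10698914] [-0.01934193  0.0202954 ]
scene0 22 [0.551 0.175 0.023] [0.544 0.169 0.017] [0.561 0.18  0.028]
side0 23 [0.551 0.174 0.019] [0.544 0.164 0.014] [0.559 0.18  0.024]
```

Mouth confirmed at the near end, tail about 20 mm inside. I'll descend and grip.

>>> {"name": "jog_arm", "arguments": {"increments": [[[0,0,1,0,0,0,1],[0,0,1,0,0,0,1],[0,0,1,0,0,0,1],[0,0,1,0,0,0,1],[0,0,0.8,0,0,0,1]]]}}

```text
time: 1.82
tool_pos: [0.5876, 0.2395, 0.0855]
tcp_rot: [-2.719, -1.574, 0.003]
wrist_force: [0.7, -0.6, -0.0]
width: 1.0
grip_force: 0.0
```

>>> {"name": "jog_arm", "arguments": {"increments": [[[0,0,0.2,0,0,0,0],[0,0,0,0,0,0,-0.2],[0,0,0,0,0,0,-0.5],[0,0,0,0,0,0,-0.5],[0,0,0,0,0,0,-0.5]]], "force": 70}}

```text
time: 2.23
tool_pos: [0.5903, 0.2408, 0.0847]
tcp_rot: [2.72, 1.571, 0.007]
wrist_force: [0.8, -0.4, -3.7]
width: 0.409
grip_force: 70.8
```

>>> {"name": "jog_arm", "arguments": {"increments": [[[0,0,0,0,0,0,-0.5],[0,0,0,0,0,0,-0.5],[0,0,0,0,0,0,-0.5],[0,0,0,0,0,0,-0.5],[0,0,0,0,0,0,-0.5]]]}}

```text
time: 2.65
tool_pos: [0.5903, 0.2407, 0.0846]
tcp_rot: [2.72, 1.571, 0.007]
wrist_force: [-0.2, 0.7, 7.1]
width: 0.409
grip_force: 71.9
```

>>> {"name": "jog_arm", "arguments": {"increments": [[[0,0,-0.3,0,0,0,-0.5],[0,0,-0.25,0,0,0,-0.5],[0,0,0,0,0.5,0,-0.5],[0,0,0,0,0.5,0,-0.5],[0,0,0,0,0,0,-0.5]]]}}

```text
time: 3.07
tool_pos: [0.5875, 0.239, 0.0983]
tcp_rot: [-2.673, -1.542, -0.139]
wrist_force: [-0.4, -0.9, -3.9]
width: 0.408
grip_force: 70.8
```

>>> {"name": "jog_arm", "arguments": {"increments": [[[0,0,-0.2,0,0.5,0,-0.5],[0,0,-0.17,0,0.5,0,-0.5],[0,0,-0.14,0,0.5,0,-0.5],[0,0,-0.13,0,0.5,0,-0.5],[0,0,-0.1,0,0.5,0,-0.5]]]}}

```text
time: 3.48
tool_pos: [0.5861, 0.2363, 0.1205]
tcp_rot: [-2.529, -1.461, -0.469]
wrist_force: [-0.2, 0.6, -3.5]
width: 0.41
grip_force: 70.8
```

>>> {"name": "jog_arm", "arguments": {"increments": [[[0,0,0,0,0,0,-0.5],[0,0,0,0,0,0,-0.5],[0,0,0,0,0,0,-0.5],[0,0,0,0,0,0,-0.5],[0,0,0,0,0,0,-0.5]]]}}

```text
time: 3.9
tool_pos: [0.5866, 0.2368, 0.1201]
tcp_rot: [-2.53, -1.462, -0.468]
wrist_force: [0.8, -0.3, -3.7]
width: 0.41
grip_force: 70.9
```

```bash
cat > yel.py <<'E'
import sys
from h import *
s=read_state(); R=Ro.from_rotvec(s['tcp_rot']).as_matrix(); print(s['time'],s['tool_pos'].round(4),'x',R[:,0].round(3),'z',R[:,2].round(3),'F',s['wrist_force'].round(1))
for n in('scene','side'):
    im,X=cloud(n);cv2.imwrite(f'pics/{n}{sys.argv[1]}.png',im[140:260,150:310]);X=X.reshape(-1,3);c=im.reshape(-1,3).astype(int)
    k=(c[:,2]-c[:,0]>60)&(c[:,1]-c[:,0]>40)&(X[:,0]>.45)&(X[:,0]<.66)&(X[:,1]>.03)&(X[:,1]<.24)&(X[:,2]<.1)
    print(n,k.sum(),X[k].mean(0).round(3),X[k].min(0).round(3),X[k].max(0).round(3))
    if k.sum(): a=(X[k][:,:2]-[.5885,.242])@[.5,.866];b=(X[k][:,:2]-[.5885,.242])@[.866,-.5];print('along',np.percentile(a,[2,50,98]).round(4),'across',np.percentile(b,[2,50,98]).round(4))
big=[cv2.resize(cv2.imread(f'pics/{n}{sys.argv[1]}.png'),None,fx=2.5,fy=2.5) for n in('scene','side')]
cv2.imwrite(f'pics/b{sys.argv[1]}.png',np.hstack(big))
E
python3 yel.py 2
```

```text
3.9 [0.5866 0.2368 0.1201] x [0.466 0.809 0.358] z [ 0.179  0.31  -0.934] F [ 0.8 -0.3 -3.7]
scene 12 [0.559 0.187 0.033] [0.553 0.183 0.028] [0.566 0.192 0.037]
along [-0.0649 -0.0627 -0.0587] across [-0.0043  0.0019  0.0081]
side 9 [0.558 0.186 0.029] [0.553 0.183 0.026] [0.564 0.191 0.032]
along [-0.066  -0.0626 -0.0611] across [-0.0048  0.0011  0.0073]
```

View pics/b2.png

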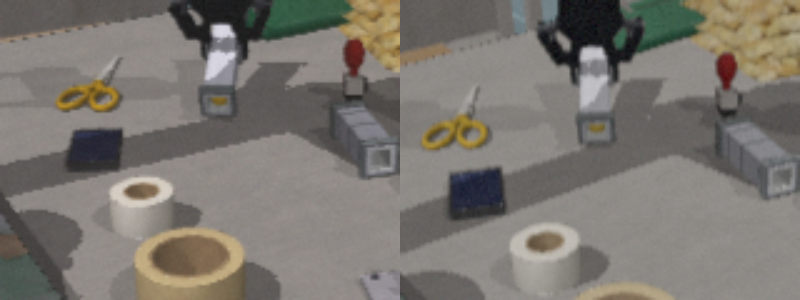

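Still no cutter outside the mouth: the yellow stays about 20 mm inside. I need to check whether the tube really tilted.

```bash
cat > tilt.py <<'E'
import sys
from h import *
s=read_state();im,X=cloud('wrist');cv2.imwrite(f'pics/{sys.argv[1]}.png',im)
d=X-[.5885,.242,0];a=d[...,0]*.5+d[...,1]*.866;b=d[...,0]*.866-d[...,1]*.5
k=(abs(b)<.011)&(a>-.11)&(a<.14)&(X[...,2]>.015)&(X[...,2]<.14);k[300:]=False
for lo in np.arange(-.1,.14,.02):
    q=k&(a>=lo)&(a<lo+.02)
    if q.sum()>5: print(round(lo+.01,3),q.sum(),np.percentile(X[q][:,2],[10,50,90]).round(4))
E
python3 tilt.py w2;python3 yel.py 3
```

```text
0.01 1924 [0.0768 0.0793 0.0819]
0.03 2810 [0.0831 0.0863 0.0892]
0.05 3311 [0.0907 0.0941 0.0969]
0.07 3819 [0.0983 0.1014 0.1045]
0.09 5100 [0.1063 0.1097 0.1172]
0.11 1388 [0.1179 0.119  0.12  ]
4.05 [0.5865 0.2367 0.12  ] x [0.466 0.809 0.358] z [ 0.179  0.31  -0.934] F [-0.   0.2 -3.9]
scene 13 [0.56  0.187 0.033] [0.552 0.182 0.027] [0.566 0.193 0.037]
along [-0.0652 -0.0623 -0.0577] across [-0.0039  0.0016  0.0083]
side 8 [0.558 0.187 0.028] [0.554 0.182 0.026] [0.563 0.193 0.031]
along [-0.0652 -0.0631 -0.0598] across [-0.005   0.001   0.0074]
```

View pics/w2.png

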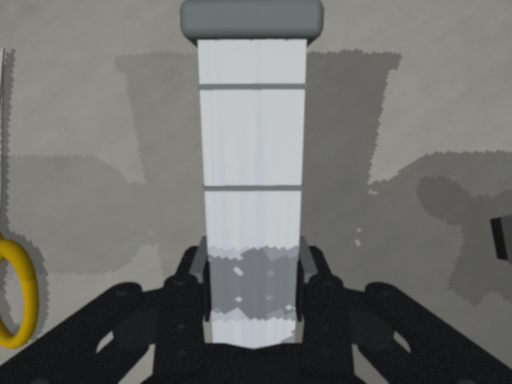

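>>> {"name": "jog_arm", "arguments": {"increments": [[[0,0,-0.17,0,0.5,0,-0.5],[0,0,-0.17,0,0.5,0,-0.5],[0,0,-0.17,0,0.5,0,-0.5],[0,0,0,0,0,0,-0.5],[0,0,0,0,0,0,-0.5]]]}}

```text
time: 4.57
tool_pos: [0.5831, 0.2303, 0.1338]
tcp_rot: [-2.433, -1.403, -0.65]
wrist_force: [-1.1, -0.6, -3.3]
width: 0.412
grip_force: 70.8
```

```bash
python3 yel.py 4
```

```text
4.5667 [0.5831 0.2303 0.1338] x [0.435 0.75  0.499] z [ 0.25   0.432 -0.867] F [-1.1 -0.6 -3.3]
scene 88 [0.547 0.164 0.027] [0.53  0.141 0.009] [0.57  0.189 0.043]
along [-0.1111 -0.0866 -0.0617] across [-0.006   0.0026  0.0107]
side 95 [0.545 0.162 0.023] [0.528 0.142 0.004] [0.564 0.188 0.039]
along [-0.1121 -0.0916 -0.0663] across [-0.0055  0.0015  0.0106]
```

The tail has slid out about 45 mm and is resting on the bench. Now I level the tube with the tail held still.

>>> {"name": "jog_arm", "arguments": {"increments": [[[0.07,0,0.21,0,-0.5,0,-0.5],[0.08,0,0.22,0,-0.5,0,-0.5],[0.08,0,0.235,0,-0.5,0,-0.5],[0.09,0,0.23,0,-0.5,0,-0.5],[0.1,0,0.24,0,-0.5,0,-0.5]]]}}

```text
time: 5.08
tool_pos: [0.5968, 0.2535, 0.1083]
tcp_rot: [-2.593, -1.497, -0.339]
wrist_force: [-0.0, -0.6, -4.4]
width: 0.41
grip_force: 70.8
```

```bash
python3 yel.py 5
```

```text
5.0833 [0.5968 0.2535 0.1083] x [0.483 0.837 0.256] z [ 0.129  0.221 -0.967] F [-0.  -0.6 -4.4]
scene 81 [0.549 0.167 0.022] [0.529 0.142 0.007] [0.571 0.198 0.033]
along [-0.1117 -0.0845 -0.0534] across [-0.0062  0.0039  0.011 ]
side 85 [0.547 0.165 0.018] [0.53  0.144 0.004] [0.569 0.195 0.029]
along [-0.1099 -0.0883 -0.0578] across [-0.0056  0.0029  0.0101]
```

>>> {"name": "jog_arm", "arguments": {"increments": [[[0.08,0,0.16,0,-0.5,0,-0.5],[0.09,0,0.155,0,-0.5,0,-0.5],[0.09,0,0.165,0,-0.5,0,-0.5],[0.1,0,0.16,0,-0.5,0,-0.5],[0.1,0,0.12,0,-0.47,0,-0.5]]]}}

```text
time: 5.6
tool_pos: [0.6047, 0.268, 0.0876]
tcp_rot: [-2.72, -1.57, -0.003]
wrist_force: [-1.1, 0.0, -3.3]
width: 0.413
grip_force: 70.8
```

```bash
python3 yel.py 6; python3 tilt.py w3
```

```text
5.6 [0.6047 0.268  0.0876] x [0.5   0.866 0.002] z [ 0.001  0.002 -1.   ] F [-1.1  0.  -3.3]
scene 66 [0.546 0.162 0.028] [0.528 0.136 0.018] [0.578 0.208 0.033]
along [-0.1149 -0.0954 -0.0469] across [-0.006   0.0039  0.0108]
side 68 [0.545 0.162 0.026] [0.529 0.14  0.017] [0.569 0.194 0.029]
along [-0.1125 -0.0937 -0.0566] across [-0.0053  0.0038  0.0103]
0.03 1634 [0.0423 0.043  0.0437]
0.05 2572 [0.0424 0.0431 0.0439]
0.07 2965 [0.0424 0.0432 0.044 ]
0.09 3434 [0.0424 0.0432 0.0439]
0.11 3914 [0.0424 0.0433 0.0441]
0.13 3832 [0.043  0.0475 0.0488]
```

>>> {"name": "jog_arm", "arguments": {"increments": [[[0,0,0.06,0,0,0,-0.5],[0,0,0.02,0,0,0,-0.5],[0,0,0,0,0,0,0],[0,0,0,0,0,0,1],[0,0,0,0,0,0,1]]]}}

```text
time: 6.17
tool_pos: [0.6053, 0.2677, 0.0864]
tcp_rot: [-2.72, -1.569, -0.008]
wrist_force: [-0.2, 1.4, 0.7]
width: 0.764
grip_force: 0.0
```

>>> {"name": "jog_arm", "arguments": {"increments": [[[0,0,0,0,0,0,1],[0,0,-0.3,0,0,0,1],[0,0,-0.8,0,0,0,1],[0,0,-1,0,0,0,1],[0,0,-1,0,0,0,1]]]}}

```text
time: 6.58
tool_pos: [0.6039, 0.2673, 0.1791]
tcp_rot: [-2.719, -1.57, -0.002]
wrist_force: [0.4, 0.0, 0.5]
width: 1.003
grip_force: 0.0
```

>>> {"name": "jog_arm", "arguments": {"increments": [[[-1,0,-0.6,0,0,0,1],[-1,0,0,0,0,0,1],[-1,0,0,0,0,0,1],[-1,0,0,0,0,0,1],[-1,0,0,0,0,0,1]]]}}

```text
time: 7.0
tool_pos: [0.5289, 0.1367, 0.1971]
tcp_rot: [-2.719, -1.571, -0.007]
wrist_force: [0.5, -0.0, -1.1]
width: 1.002
grip_force: 0.0
```

>>> {"name": "jog_arm", "arguments": {"increments": [[[-1,0,0,0,0,0,1],[-1,0,0,0,0,0,1],[0,0,0,0,0,0,1],[0,0,0,0,0,0,1],[0,0,0,0,0,0,1]]]}}

```text
time: 7.42
tool_pos: [0.5002, 0.0858, 0.1967]
tcp_rot: [-2.72, -1.569, -0.008]
wrist_force: [0.8, 0.9, -0.3]
width: 1.001
grip_force: 0.0
```

```bash
python3 look.py w4; python3 - <<'E'
from h import *
z=np.load('w4.npz');X=z['X'];c=z['im'].astype(int)
A=lambda P:((P[:,:2]-[.5885,.242])@[.5,.866],(P[:,:2]-[.5885,.242])@[.866,-.5])
k=(c[...,2]-c[...,0]>60)&(c[...,1]-c[...,0]>40);P=X[k];a,b=A(P);q=(abs(b)<.05)&(a<0)&(a>-.2)
print('yel',q.sum(),np.percentile(a[q],[1,50,99]).round(4),np.percentile(b[q],[1,50,99]).round(4),np.percentile(P[q][:,2],[5,50,95]).round(4),cv2.minAreaRect(P[q][:,:2].astype(np.float32)))
P=X.reshape(-1,3);a,b=A(P);q=(abs(b)<.05)&(a<.16)&(a>-.12)&(P[:,2]>.035)&(P[:,2]<.06)
print('tube',np.percentile(a[q],[.5,99.5]).round(4),np.percentile(b[q],[1,50,99]).round(4),np.median(P[q][:,2]))
s=read_state();print('tcp',A(np.array([s['tool_pos']])))
E
```

```text
7.4167 [0.5002 0.0858 0.1967] toolx [0.501 0.866 0.005] z [ 0.004  0.003 -1.   ] [0.12 0.04 2.07 0.   1.03 0.64]
yel 1943 [-0.113  -0.0875 -0.0634] [-0.0075  0.002   0.0115] [0.0213 0.0237 0.0251] ((0.5456317067146301, 0.16462181508541107), (0.05088221654295921, 0.020825307816267014), 61.6165771484375)
tube [-0.0651 -0.0438] [-0.0207  0.0014  0.0237] 0.04469605734519899
tcp (array([-0.17903955]), array([0.00160518]))
```

View pics/w4.png

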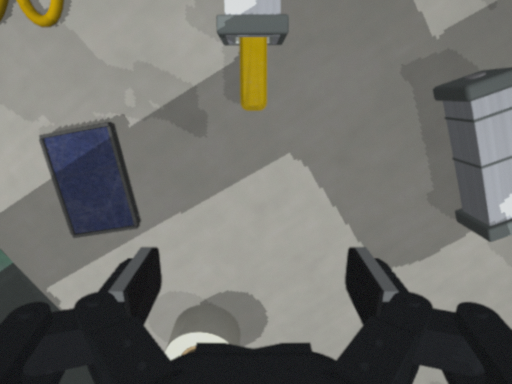

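The picture shows the handle (240–268, 38–108) 48 mm out of the mouth and aligned. I'll grip it about 21 mm from the tail.

>>> {"name": "jog_arm", "arguments": {"increments": [[[1,0,0,0,0,0,1],[1,0,0,0,0,0,1],[0.9,0.01,0.5,0,0,0,1],[0,0,1,0,0,0,0.5],[0,0,1,0,0,0,0.2]]]}}

```text
time: 7.88
tool_pos: [0.5466, 0.1643, 0.1221]
tcp_rot: [-2.718, -1.575, -0.014]
wrist_force: [-0.2, -0.3, -0.1]
width: 0.748
grip_force: 0.0
```

>>> {"name": "jog_arm", "arguments": {"increments": [[[0,0,0.8,0,0,0,0],[0,0,0.6,0,0,0,0],[0,0,0.1,0,0,0,0],[0,0,0,0,0,0,0],[0,0,0,0,0,0,0]]]}}

```text
time: 8.3
tool_pos: [0.5443, 0.162, 0.0766]
tcp_rot: [-2.719, -1.571, -0.006]
wrist_force: [0.5, -0.8, -0.2]
width: 0.502
grip_force: 0.0
```

>>> {"name": "jog_arm", "arguments": {"increments": [[[0,0,0,0,0,0,-0.3],[0,0,0,0,0,0,-0.6],[0,0,0,0,0,0,-0.8],[0,0,0,0,0,0,-0.8],[0,0,0,0,0,0,-0.8]]], "force": 60}}

```text
time: 8.72
tool_pos: [0.5449, 0.1615, 0.0778]
tcp_rot: [-2.72, -1.57, -0.01]
wrist_force: [-0.4, 1.5, 6.1]
width: 0.218
grip_force: 59.9
```

>>> {"name": "jog_arm", "arguments": {"increments": [[[0,0,0,0,0,0,-0.8],[0,0,0,0,0,0,-0.8],[0,0,0,0,0,0,-0.8],[0,0,0,0,0,0,-0.8],[0,0,0,0,0,0,-0.8]]]}}

```text
time: 9.13
tool_pos: [0.545, 0.1616, 0.0778]
tcp_rot: [-2.72, -1.57, -0.01]
wrist_force: [-0.0, 0.1, 5.4]
width: 0.222
grip_force: 59.9
```

>>> {"name": "jog_arm", "arguments": {"increments": [[[0,0,-0.06,0,0,0,-0.8],[-0.3,0,0,0,0,0,-0.8],[-0.5,0,0,0,0,0,-0.8],[-0.5,0,0,0,0,0,-0.8],[-0.5,0,0,0,0,0,-0.8]]]}}

```text
time: 9.55
tool_pos: [0.5154, 0.113, 0.0775]
tcp_rot: [-2.719, -1.57, -0.004]
wrist_force: [0.6, 1.3, 1.8]
width: 0.223
grip_force: 59.4
```

>>> {"name": "jog_arm", "arguments": {"increments": [[[-0.5,0,0,0,0,0,-0.8],[-0.5,0,0,0,0,0,-0.8],[-0.5,0,0,0,0,0,-0.8],[-0.6,0,0,0,0,0,-0.8],[-0.6,0,0,0,0,0,-0.8]]]}}

```text
time: 9.97
tool_pos: [0.4739, 0.0426, 0.0766]
tcp_rot: [-2.719, -1.57, -0.001]
wrist_force: [1.5, -0.2, -1.1]
width: 0.217
grip_force: 59.0
```

>>> {"name": "jog_arm", "arguments": {"increments": [[[0,0,-0.5,0,0,0,-0.8],[0,0,-0.7,0,0,0,-0.8],[0,0,-1,0,0,0,-0.8],[0,0,-1,0,0,0,-0.8],[0,0,0,0,0,0,-0.8]]]}}

```text
time: 10.38
tool_pos: [0.4783, 0.0429, 0.1785]
tcp_rot: [2.719, 1.569, 0.016]
wrist_force: [1.9, 0.2, -1.0]
width: 0.216
grip_force: 59.1
```

```bash
cat > cut.py <<'E'
import sys
from h import *
s=read_state();R=Ro.from_rotvec(s['tcp_rot']).as_matrix()
im,X=cloud('wrist');cv2.imwrite(f'pics/{sys.argv[1]}.png',im);c=im.astype(int)
T=(X-s['tool_pos'])@R
k=(c[...,2]-c[...,0]>60)&(c[...,1]-c[...,0]>40)&(abs(T[...,1])<.04)&(T[...,2]<.1)&(T[...,2]>.02)
P=T[k];print(s['time'],s['tool_pos'].round(4),s['grip_force'],k.sum())
for lo in np.arange(0,.16,.02):
    q=P[(P[:,0]>=lo)&(P[:,0]<lo+.02)]
    if len(q)>5: print(lo.round(2),len(q),np.median(q,0).round(4))
print('xmax',np.percentile(P[:,0],99.5))
E
python3 cut.py w5
```

```text
10.3833 [0.4783 0.0429 0.1785] 59.067946672439575 14331
0.0 1822 [0.0104 0.0002 0.0542]
0.02 1661 [ 0.0282 -0.0002  0.0544]
0.04 2101 [ 0.0515 -0.0002  0.0544]
0.06 2758 [ 0.0704 -0.0002  0.0545]
0.08 3089 [ 0.0903 -0.0006  0.0545]
0.1 1310 [ 0.104  -0.0006  0.0549]
xmax 0.10747825295029687
```

View pics/w5.png

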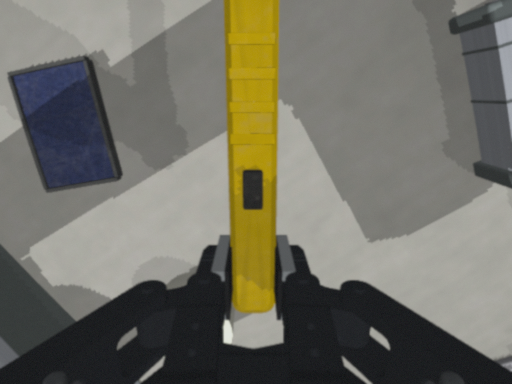

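The cutter is held level, centre about 58 mm ahead of the grip. I'll rotate −74° and carry it over the rest.

>>> {"name": "jog_arm", "arguments": {"increments": [[[0,0,0,0,0,1,-0.8],[0,0,0,0,0,1,-0.8],[0,0,0,0,0,1,-0.8],[0,0,0,0,0,1,-0.8],[0,0,0,0,0,1,-0.8]]]}}

```text
time: 10.85
tool_pos: [0.4737, 0.0432, 0.171]
tcp_rot: [-3.034, -0.804, 0.003]
wrist_force: [0.5, 0.4, -0.6]
width: 0.216
grip_force: 59.1
```

>>> {"name": "jog_arm", "arguments": {"increments": [[[0,0,0,0,0,1,-0.8],[0,0,0,0,0,1,-0.8],[0,0,0,0,0,1,-0.8],[0,0,0,0,0,1,-0.8],[0,0,0,0,0,1,-0.8]]]}}

```text
time: 11.27
tool_pos: [0.4737, 0.0432, 0.1709]
tcp_rot: [-3.139, 0.008, 0.005]
wrist_force: [-0.1, -0.3, -0.7]
width: 0.218
grip_force: 59.1
```

>>> {"name": "jog_arm", "arguments": {"increments": [[[0,0,0,0,0,1,-0.8],[0,0,0,0,0,1,-0.8],[0,0,0,0,0,0.4,-0.8],[0.5,0.7,0,0,0,0,-0.8],[0.5,0.9,0,0,0,0,-0.8]]]}}

```text
time: 11.68
tool_pos: [0.4909, -0.0098, 0.1709]
tcp_rot: [-3.114, 0.389, 0.005]
wrist_force: [0.4, -0.8, 0.7]
width: 0.215
grip_force: 59.0
```

>>> {"name": "jog_arm", "arguments": {"increments": [[[0.5,0.9,0,0,0,0,-0.8],[0.5,0.9,0,0,0,0,-0.8],[0.5,0.9,0,0,0,0,-0.8],[0.5,0.9,0,0,0,0,-0.8],[0.5,0.9,0,0,0,0,-0.8]]]}}

```text
time: 12.1
tool_pos: [0.5299, -0.161, 0.1704]
tcp_rot: [-3.113, 0.394, 0.005]
wrist_force: [0.4, -0.5, -0.2]
width: 0.219
grip_force: 59.0
```

>>> {"name": "jog_arm", "arguments": {"increments": [[[0.3,0.9,0,0,0,0,-0.8],[0,0.9,0,0,0,0,-0.8],[0,0.8,0,0,0,0,-0.8],[0,0.5,0,0,0,0,-0.8],[0,0,0,0,0,0,-0.8]]]}}

```text
time: 12.52
tool_pos: [0.5149, -0.2543, 0.1701]
tcp_rot: [-3.113, 0.398, 0.004]
wrist_force: [-0.8, -0.1, -0.4]
width: 0.221
grip_force: 59.1
```

```bash
cat > rest.py <<'E'
import sys
from h import *
s=read_state();R=Ro.from_rotvec(s['tcp_rot']).as_matrix();print(s['time'],s['tool_pos'].round(4),'x',R[:,0].round(3),'z',R[:,2].round(3))
im,X=cloud('wrist');cv2.imwrite(f'pics/{sys.argv[1]}.png',im);c=im.astype(int)
yel=(c[...,2]-c[...,0]>60)&(c[...,1]-c[...,0]>40);T=(X-s['tool_pos'])@R
y=T[yel&(abs(T[...,1])<.04)&(T[...,2]<.1)&(T[...,2]>.02)];print('yel T',np.percentile(y,1,axis=0).round(4),np.percentile(y,50,axis=0).round(4),np.percentile(y,99,axis=0).round(4))
u=np.array([.969,-.247]);v=np.array([.247,.969]);d=X[...,:2]-[.605,-.28];a=d@u;b=d@v
print('tcp ab',(s['tool_pos'][:2]-[.605,-.28])@u,(s['tool_pos'][:2]-[.605,-.28])@v)
for a0 in(-.034,.034,.104):
    k=(abs(a-a0)<.02)&(abs(b)<.045)&(X[...,2]>.04)&(X[...,2]<.065)&~yel
    if k.sum()>20: print(a0,k.sum(),'a',np.percentile(a[k],[2,50,98]).round(4),'b',np.percentile(b[k],[1,99]).round(4),'z',np.percentile(X[k][:,2],[50,95]).round(3), np.histogram(b[k],np.arange(-.03,.031,.003))[0])
E
python3 rest.py w6
```

```text
12.5167 [ 0.5149 -0.2543  0.1701] x [ 0.968 -0.252 -0.003] z [-0.002  0.003 -1.   ]
yel T [-0.019  -0.0108  0.0526] [ 0.0593 -0.0011  0.0544] [0.1066 0.0084 0.0576]
tcp ab -0.09369338913644824 0.0026578426023207325
-0.034 555 a [-0.0367 -0.0316 -0.0271] b [-0.0211  0.0281] z [0.05  0.051] [  0   0   8  78  94 101   0   0   0   0   0   0   0   0   0   0  60  94
  89  31]
0.034 122 a [0.0306 0.031  0.0321] b [-0.0205  0.0271] z [0.044 0.048] [ 0  0  0 20 23 17  0  0  0  0  0  0  0  0  0  0  9 26 25  2]
```

View pics/w6.png

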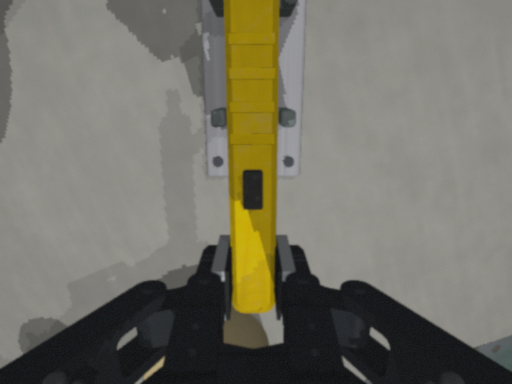

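The cutter is aligned over the rest's notches (supports at (218–290,118) and the image top). I need 37 mm forward, then down 69 mm.

>>> {"name": "jog_arm", "arguments": {"increments": [[[0.6,0,0,0,0,0,-0.8],[0.62,0,0,0,0,0,-0.8],[0,0,0.5,0,0,0,-0.8],[0,0,0.5,0,0,0,-0.8],[0,0,0,0,0,0,-0.8]]]}}

```text
time: 12.98
tool_pos: [0.5505, -0.2584, 0.1381]
tcp_rot: [-3.111, 0.392, 0.01]
wrist_force: [-1.0, -0.0, -0.8]
width: 0.219
grip_force: 59.0
```

```bash
python3 rest.py w7
```

```text
12.9833 [ 0.5505 -0.2584  0.1381] x [ 0.969 -0.248 -0.007] z [-0.006  0.007 -1.   ]
yel T [-0.019  -0.0108  0.0526] [ 0.0592 -0.0011  0.0544] [0.1066 0.0084 0.0577]
tcp ab -0.058175066509723684 0.00743813094472424
-0.034 675 a [-0.0364 -0.0307 -0.027 ] b [-0.0208  0.0283] z [0.05  0.051] [  0   0   6 111 129 147   0   0   0   0   0   0   0   0   0   0   0  95
 135  52]
0.034 801 a [0.031  0.0356 0.0405] b [-0.0213  0.028 ] z [0.05  0.051] [  0   0  18 141 165 157   0   0   0   0   0   0   0   0   0   0   0 122
 158  40]
```

>>> {"name": "jog_arm", "arguments": {"increments": [[[0,0.1,0,0,0,0,-0.8],[0,0,0,0,0,0,-0.8],[0,0,0,0,0,0,-0.8],[0,0,0,0,0,0,-0.8],[0,0,0,0,0,0,-0.8]]]}}

```text
time: 13.45
tool_pos: [0.5526, -0.2639, 0.1434]
tcp_rot: [-3.114, 0.394, -0.004]
wrist_force: [-0.2, 0.4, -0.2]
width: 0.221
grip_force: 59.0
```

```bash
python3 rest.py w8
```

```text
13.45 [ 0.5526 -0.2639  0.1434] x [ 0.969 -0.249  0.002] z [ 0.003  0.002 -1.   ]
yel T [-0.0191 -0.0108  0.0526] [ 0.0592 -0.0012  0.0544] [0.1066 0.0084 0.0575]
tcp ab -0.054755912166650655 0.0027031380581819865
-0.034 695 a [-0.0363 -0.0306 -0.027 ] b [-0.0206  0.0279] z [0.05  0.051] [  0   0   4 101 123 129   0   0   0   0   0   0   0   0   0   0  67 119
 119  33]
0.034 847 a [0.0308 0.0354 0.0402] b [-0.0215  0.0277] z [0.05  0.051] [  0   0  20 133 147 130   0   0   0   0   0   0   0   0   0   0 114 135
 133  35]
```

>>> {"name": "jog_arm", "arguments": {"increments": [[[0,0,0.5,0,0,0,-0.8],[0,0,0.4,0,0,0,-0.8],[0,0,0.3,0,0,0,-0.8],[0,0,0.15,0,0,0,-0.8],[0,0,0,0,0,0,-0.8]]]}}

```text
time: 13.92
tool_pos: [0.5515, -0.2631, 0.1005]
tcp_rot: [-3.113, 0.393, 0.002]
wrist_force: [0.6, 0.2, -0.4]
width: 0.22
grip_force: 59.0
```

>>> {"name": "jog_arm", "arguments": {"increments": [[[0,0,0,0,0,0,-0.8],[0,0,0,0,0,0,-0.8],[0,0,0,0,0,0,-0.8],[0,0,0,0,0,0,-0.8],[0,0,0,0,0,0,-0.8]]]}}

```text
time: 14.33
tool_pos: [0.5526, -0.2637, 0.1025]
tcp_rot: [-3.114, 0.393, -0.003]
wrist_force: [-0.6, 0.9, -0.3]
width: 0.219
grip_force: 59.1
```

```bash
python3 rest.py w9
```

```text
14.3333 [ 0.5526 -0.2637  0.1025] x [ 0.969 -0.249  0.002] z [ 0.002  0.002 -1.   ]
yel T [-0.0191 -0.0109  0.0526] [ 0.0591 -0.0012  0.0544] [0.1066 0.0084 0.0577]
tcp ab -0.05482281416321748 0.0028640662230120413
-0.034 3337 a [-0.0482 -0.0356 -0.0153] b [-0.0203  0.0273] z [0.051 0.062] [  0   0   5 242 362 343 202 199  93   0 181 164 111   0 215 202 266 357
 340  55]
0.034 1598 a [0.0309 0.0354 0.0404] b [-0.0212  0.0276] z [0.05  0.051] [  0   0  23 237 265 258   0   0  14   0   0   0   0   0  11   0 227 255
 251  57]
```

>>> {"name": "jog_arm", "arguments": {"increments": [[[0,0,0.05,0,0,0,-0.8],[0,0,0,0,0,0,-0.8],[0,0,0,0,0,0,-0.8],[0,0,0,0,0,0,-0.4],[0,0,0,0,0,0,-0.2]]], "force": 20}}

```text
time: 14.8
tool_pos: [0.5525, -0.2636, 0.1006]
tcp_rot: [-3.114, 0.394, -0.002]
wrist_force: [-0.3, -0.2, 0.5]
width: 0.399
grip_force: 0.0
```

>>> {"name": "jog_arm", "arguments": {"increments": [[[0,0,0,0,0,0,0.2],[0,0,0,0,0,0,0.4],[0,0,0,0,0,0,0.4],[0,0,0,0,0,0,0.4],[0,0,0,0,0,0,0.4]]]}}

```text
time: 15.22
tool_pos: [0.5524, -0.2636, 0.1005]
tcp_rot: [-3.114, 0.393, -0.002]
wrist_force: [-0.2, -0.7, -0.5]
width: 0.701
grip_force: 0.0
```

>>> {"name": "jog_arm", "arguments": {"increments": [[[0,0,-0.5,0,0,0,0.4],[0,0,-1,0,0,0,0.4],[-0.3,0,-1,0,0,0,0.4],[-1,0,-1,0,0,0,0.4],[-1,0,-1,0,0,0,0.4]]]}}

```text
time: 15.63
tool_pos: [0.4863, -0.247, 0.2357]
tcp_rot: [-3.114, 0.393, -0.003]
wrist_force: [-0.4, 0.6, 0.3]
width: 0.7
grip_force: 0.0
```

>>> {"name": "jog_arm", "arguments": {"increments": [[[0,0,0,0,0,0,0.4],[0,0,0,0,0,0,0.4],[0,0,0,0,0,0,0.4],[0,0,0,0,0,0,0.4],[0,0,0,0,0,0,0.4]]]}}

```text
time: 16.05
tool_pos: [0.4862, -0.2468, 0.2325]
tcp_rot: [-3.113, 0.393, 0.002]
wrist_force: [-0.1, -0.2, 0.3]
width: 0.7
grip_force: 0.0
```

```bash
python3 look.py w10; python3 - <<'E'
from h import *
z=np.load('w10.npz');X=z['X'];c=z['im'].astype(int)
k=(c[...,2]-c[...,0]>60)&(c[...,1]-c[...,0]>40)
d=X[...,:2]-[.605,-.28];a=d@[.969,-.247];b=d@[.247,.969];k&=(abs(b)<.04)&(abs(a)<.12)
print('cutter a',np.percentile(a[k],[.5,99.5]).round(4),'b',np.percentile(b[k],[1,50,99]).round(4),'z',np.percentile(X[k][:,2],[5,50,95]).round(4),cv2.minAreaRect(X[k][:,:2].astype(np.float32)))
for a0 in(-.034,.034):
    q=(abs(a-a0)<.01)&(abs(b)<.045)&(X[...,2]>.045)&(X[...,2]<.056)&~k;print(np.percentile(a[q],[2,98]).round(4),np.percentile(b[q],[1,99]).round(4))
E
```

```text
16.05 [ 0.4862 -0.2468  0.2325] toolx [ 0.969 -0.248 -0.002] z [-0.001  0.004 -1.   ] [-0.52  0.08  1.96  0.    1.11  1.3 ]
cutter a [-0.0781  0.0184] b [-0.0051  0.0043  0.014 ] z [0.0429 0.0453 0.0467] ((0.5746469497680664, -0.26782649755477905), (0.022529851645231247, 0.10329549014568329), 76.41321563720703)
[-0.0374 -0.0245] [-0.0205  0.0283]Traceback (most recent call last):
  File "<stdin>", line 7, in <module>
    return _quantile_unchecked(
        a, q, axis, out, overwrite_input, method, keepdims, weights)
    return _ureduce(a,
                    func=_quantile_ureduce_func,
    ...<5 lines>...
                    overwrite_input=overwrite_input,
                    method=method)
    r = func(a, **kwargs)
    result = _quantile(arr,
                       quantiles=q,
    ...<2 lines>...
                       out=out,
                       weights=wgt)
    slices_having_nans = np.isnan(arr[-1, ...])
                                  ~~~^^^^^^^^^
IndexError: index -1 is out of bounds for axis 0 with size 0
```

View pics/w10.png

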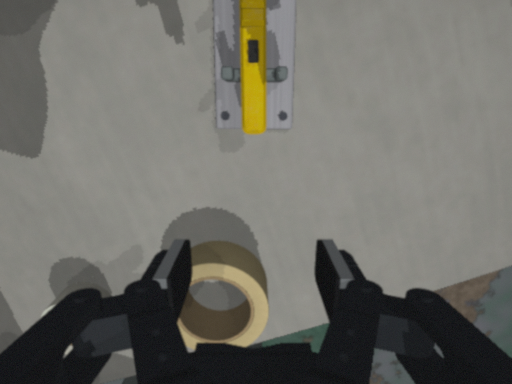

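The cutter lies level in the notches: tail at (255,132), centred along the rest to within a few mm and across it to about 0.5 mm. The gripper is clear. Handing in.

```bash
python3 -c "
from workcell import bot
print(bot.finish_job())"
```

```text
the job is handed in; nothing more can be done
None
```

I handed the job in at about 16 s. On the last measurements, the cutter lies level across both supports of the knife rest, centred to within a few mm, blade towards the guard. The long tube was left level on the bench. I don't have the judge's verdict.

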